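# Load the water filter and snap its cap on

## Robot

A 7-joint arm with a two-finger parallel gripper is mounted at the origin on the work surface. World frame = base frame: x ahead of the robot, y to its left, z up, the work surface at z = 0. Lengths are in m, angles in rad, forces in N, time in s.
With the tool pointing down it reaches from about 0.35 to 0.9 m from the base axis. Payload 19.9 kg.
Tool frame: the origin (TCP) lies where the fingers leave the gripper's body, on its centre line; the fingertips stand 73 mm ahead of it and the grasp point (between the pads) lies 54 mm ahead of it (arm.pinch_z is the distance from the TCP to the grasp point, in m); z points along the fingers, y is the line along which they close (so a half turn about z gives the same grasp; the last joint's range is limited). The gripper opens to 85 mm and grips with 20 to 120 N. Pads are 22 mm wide; open, the fingers measure 114 mm over their backs; the gripper's body (76 mm by 85 mm) begins 54 mm behind the grasp point. The pads swing forward as they close: fully open they stand 13 mm farther back than shut.
Start: joints at [-1.341, 0.417, -0.01, 1.614, 0.005, 1.111, -0.053], TCP at [0.167, 0.602, 0.304] pointing down, gripper open.
Joint ranges: [-2.81, 2.81], [-0.39, 2.02], [-1.27, 1.25], [0.06, 2.57], [-1.19, 4.33], [0.19, 2], [-2.82, 2.82]. Speed limits (rad/s): [1.89, 1.89, 2.39, 2.39, 3.01, 3.01, 3.01].

## Interface

Orientations are given as [roll, pitch, yaw] about the fixed x, y, z axes, in that order (R = Rz(yaw) Ry(pitch) Rx(roll)).
In Python, from workcell import arm, capture, ticket, spot_in, tip_of gives the robot as it stands.
- The arm moves only by the shell command python3 -m inch 'ROWS' [OPENING]. ROWS is JSON, a list that holds one entry, the list of rows, each a list of 4 numbers: the shift along the tool's x, y, z in m, then the turn about the tool's z in degrees. A call has 1 to 20 rows; each row is the pose to reach, as a shift and turn from the pose commanded when the call began, along the tool's axes at that moment; what a row does not reach only later rows make up. A row lasts 1/12 s, in which the tool goes at most 41.7 mm and 7.16 degrees, less where a joint would pass 70% of its speed; a pose out of reach is approached as far as the arm can. A call with a gripper value outside its range is refused whole. OPENING is the closure, from 0 (fully open) to 1 (shut), set as the call begins (- or left out, the last holds). The fingers move at their own pace and stop on an object; the grip force is fixed at half the most. Time passes only in rows, so rows that repeat a pose let the fingers close. It gives the time, the measured TCP pose, the force, the opening and the grip force at its end, in the units of the state.
- arm.sense(): the state, without advancing time (a new reading comes with each control period).
- capture(name): name is "scene" or "top"; returns a dict with "frame" (400x640x3 uint8, blue, green, red), "camera_matrix" (3x3 intrinsics, pixels), "k1" (the pictures are not rectified: a ray, as slopes to the right and down, at radius r is drawn at 1 + k1 r^2 times it, then the intrinsics apply), "R" (3x3) and "t" (3): a world point X has camera coordinates R X + t. Camera axes: x right, y down, z forward; pixel columns grow to the right and rows downward; lengths in m; the calibration is good to about 2 mm. A picture is of the moment at which its call begins. There is no depth.
- ticket.sign_off(): hands the job in; it is judged then, once.
Trained networks look in the newest picture that a camera, given by its name, has taken for a name from the list of things; names that differ only in an ending like _2 or _b are one class to them, and where a whole thing is asked for, a point or a joint stands for the part that bears it (a point fixed in the world has none). Each returns a list of dicts, best first, with "p" (0 to 1); they miss things now and then, are a little off and sometimes report something else, mostly with a low value. They report only what shows in the picture. A call takes as long as a camera call. They do not tell look-alikes from the thing itself.
- spot_in(camera, thing): "extent" ([left, top, width, height] in pixels, round what is visible of it).
- tip_of(camera, thing): "pixel" ([column, row] in pixels: a listed point, or the origin of a listed thing).
The state is a dict: "t": time; "joint_positions": joint angles; "dq": joint speeds; "effort": joint torques, N m; "eef_pos": TCP position; "orientation": TCP orientation; "contact_force": force on the tool from outside, world axes, zero at the start; "torque": the same for the moment, N m; "finger_gap": opening from 0.0 (shut) to 1.0 (fully open); "gripper_force": force on a finger pad.
Only numpy, scipy, OpenCV 4.12 (cv2) and the standard library are available. Lean on these libraries where they do the work, as an engineer would, in place of code of your own. Each camera call takes 0.05 s, during which the arm holds its last target. There are 200 camera calls.

## Task

Slip the hollow ceramic filter cartridge down over the spindle of the steel filter base until it stands on the base, and let go of it. Then set the steel cap, knob up, on the stud that sticks out at the top, press it down until it clicks and lies flat on the cartridge, and keep pressing firmly without crushing anything: the program finishes while the gripper is still pushing down on the cap. Leave the other things on the worktop standing where they are.

Things in the scene. Friction and masses are not known exactly. Their poses are not given: they have to be found in the camera images.
- filter_base: Fixed steel filter base: round foot 110 mm across, 20 mm high, spout reaching 74 mm from the axis along -x; in the middle an upright spindle 24 mm thick up to 76 mm, on it a stud 18 mm thick to 96 mm, tapering to 12 mm at its top at 102 mm. Four round spring catches stick out 4.5 mm from the stud at 89 mm. Heights are above the worktop. Origin: centre of the underside; z up along the spindle.
- cartridge: Filter cartridge: white ceramic tube with two thin grey bands, upright, 62 mm outside, 30 mm bore right through, 60 mm high, about 0.2 kg. Origin: centre of its lower end; z up along the tube. Seated on the base its lower end is 20 mm and its upper end 80 mm above the worktop, with 3 mm play round the spindle.
- cap: Steel snap cap, 0.07 kg, knob up: skirt 44 mm across, 28 mm high, hollow 25 mm deep, in its mouth a lip 3 mm high with 22 mm hole; on top a knob 28 mm across, 22 mm high. Origin: centre of lower edge; z up. On the stud it meets the catches with the edge 94 mm above the worktop, takes about 7 to 15 N to pass them, clicks (force drops) at about 86 mm, and is home on the cartridge at 80 mm.
- spice_tray: Small aluminium tray, 85 x 150 x 25 mm, on the worktop close to the robot, holding the two spice bottles. Origin: centre of the underside.
- spice_a: Glass spice bottle, 42 mm across, 90 mm high, upright in the tray. Origin: centre of its underside; z up.
- spice_b: The other spice bottle, same as the first. Origin: centre of its underside; z up.
- mill: Small turned wooden mill, 34 mm across, 66 mm high, standing among the task's things. Origin: centre of its underside; z up.
- egg_cup: White ceramic egg cup, 40 mm across, 52 mm high, standing among the task's things. Origin: centre of its underside; z up.
- bowl: Upturned white ceramic bowl, 140 mm across, 60 mm high, towards the far side. Origin: centre of the rim's plane, on the worktop; z up.
- colander: Steel colander, 170 mm across, 75 mm high, at the far side. Origin: centre of its underside; z up.
- spatula: Wooden spatula, 280 mm long, lying flat at the far left. Origin: about the middle of its underside; x along it.
Not all that is in view belongs to the job. Leave any yellow look-alike of the cartridge alone.

How it is judged:
On the way, in this order (a step that is already met when the one before it is completed fails the run):
1. the cartridge stands on the base, over the spindle, let go of by the gripper (horizontal distance between cartridge and filter_base below 0.006 m and z of cartridge in the frame of filter_base below 0.023 m and angle between cartridge's own z axis and vertical below 0.08 rad and contact force between the fingers and cartridge below 0.2 N), for 0.2 s.
2. the cap has clicked over the catches and lies home on the cartridge (horizontal distance between cartridge and filter_base below 0.006 m and z of cartridge in the frame of filter_base below 0.023 m and angle between each of cartridge, cap's own z axis and vertical below 0.08 rad and horizontal distance between cap and filter_base below 0.005 m and z of cap in the frame of filter_base below 0.083 m), for 0.1 s.
At the end, for the whole second after the job is handed in: Cartridge upright on the base (axis within 6 mm, lower end under 23 mm up); cap clicked on, upright, within 5 mm of the axis, lower edge under 83 mm up. Through the last second the gripper touches the cap, which presses on the cartridge with over 3 N; both at rest (all of step 2 and contact force between cap and cartridge above 3 N and contact force between any of the fingers, the arm and cap above 1 N and linear speed of each of cap, cartridge below 0.02 m/s); the arm keeps its last pose, push and grip.
It fails at once if another thing on the worktop is shoved more than 40 mm (distance of any of spice_tray, spice_a, spice_b, mill, egg_cup, bowl, colander, spatula from where it was at the start of the episode above 0.04 m).
It fails at once if a bottle, the mill or the egg cup is knocked over (angle between any of spice_a, spice_b, mill, egg_cup's own z axis and vertical above 0.6 rad).
It fails at once if the ceramic cartridge is crushed: pressed with more than 80 N by the cap (contact force between cap and cartridge above 80 N).
It also fails if it takes over 61 s, if anything falls off the work surface, if the arm or the gripper's body presses on something with over 40 N, if the wrist force passes 120 N, or if a joint passes its speed limit or range.

## Working session

There is one attempt and no reset: what is moved stays moved. The work goes in short steps, Python scripts to look and compute and a shell command to move; the robot and the scene stay as the last step left them, time stands still between calls to the robot, and variables do not carry over. Pictures are saved under pics/ and viewed, at most 10 in all, crops included, and the job is handed in when it is done.

```bash
mkdir -p pics; cat > h.py <<'E'
import numpy as np, cv2
from workcell import arm, capture, ticket, spot_in, tip_of
def ray(c,px):
    K=c["camera_matrix"];p=np.array([(px[0]-K[0][2])/K[0][0],(px[1]-K[1][2])/K[1][1]])
    u=p.copy()
    for _ in range(20): u=p/(1+c["k1"]*(u@u))
    R=np.array(c["R"]);o=-R.T@np.array(c["t"]);return o,R.T@np.array([u[0],u[1],1])
def at(c,px,z):
    o,d=ray(c,px);return o+d*(z-o[2])/d[2]
def proj(c,X):
    q=np.array(c["R"])@np.array(X)+np.array(c["t"]);u=q[:2]/q[2];u=u*(1+c["k1"]*(u@u))
    K=c["camera_matrix"];return np.array([K[0][0]*u[0]+K[0][2],K[1][1]*u[1]+K[1][2]])
E
python3 - <<'E'
from h import *
f=[]
for n in("scene","top"):
    c=capture(n);f.append(c["frame"]);cv2.imwrite(f"pics/{n}0.png",c["frame"])
    print(n,(-np.array(c["R"]).T@c["t"]).round(3))
    for th in("filter_base","cartridge","cap","mill","egg_cup","spice_a","spice_tray"):
        print(th,"O",[(np.round(d["pixel"]).tolist(),round(d["p"],2),at(c,d["pixel"],0).round(3).tolist()) for d in tip_of(n,th)[:3]],"E",[(np.round(d["extent"]).tolist(),round(d["p"],2)) for d in spot_in(n,th)[:3]])
s=arm.sense();print(s)
E
```

```text
scene [1.038 0.432 0.838]
filter_base O [([426.0, 258.0], 0.76, [0.547, 0.288, 0.0])] E [([400.0, 225.0, 56.0, 57.0], 0.69)]
cartridge O [([288.0, 200.0], 0.86, [0.628, -0.043, 0.0]), ([340.0, 198.0], 0.68, [0.544, 0.048, 0.0])] E [([329.0, 173.0, 28.0, 36.0], 0.97), ([272.0, 177.0, 27.0, 38.0], 0.65)]
cap O [([263.0, 126.0], 0.72, [0.492, -0.264, 0.0])] E [([254.0, 107.0, 17.0, 26.0], 0.84)]
mill O [([283.0, 158.0], 0.71, [0.543, -0.143, 0.0]), ([204.0, 186.0], 0.51, [0.731, -0.225, 0.0])] E [([274.0, 141.0, 14.0, 22.0], 0.82), ([401.0, 224.0, 53.0, 56.0], 0.49), ([264.0, 231.0, 90.0, 101.0], 0.29)]
egg_cup O [([380.0, 213.0], 0.58, [0.516, 0.143, 0.0])] E [([376.0, 195.0, 16.0, 29.0], 0.55), ([257.0, 107.0, 16.0, 25.0], 0.24)]
spice_a O [([353.0, 156.0], 0.94, [0.421, -0.013, 0.0]), ([376.0, 173.0], 0.76, [0.425, 0.065, -0.0])] E [([346.0, 126.0, 16.0, 34.0], 0.61), ([372.0, 140.0, 20.0, 36.0], 0.59)]
spice_tray O [([364.0, 162.0], 0.69, [0.416, 0.019, 0.0]), ([424.0, 255.0], 0.63, [0.542, 0.282, 0.0])] E [([333.0, 142.0, 67.0, 46.0], 0.61)]
top [0.381 0.055 1.194]
filter_base O [(
[... 898 characters left out ...]
': 1.5, 'joint_positions': array([-1.3414847 ,  0.41743059, -0.01028476,  1.61359432,  0.00471133,
        1.11068327, -0.05300117]), 'dq': array([ 0.00028176, -0.00029121,  0.00112857, -0.00141395, -0.0004615 ,
       -0.00013961,  0.00196842]), 'effort': array([-5.08584799e-04, -8.64205384e+01,  6.77990858e-01, -4.35212946e+01,
        1.91353855e-02,  1.87405538e-03,  3.47032005e-05]), 'eef_pos': array([0.16719905, 0.60221443, 0.30384345]), 'orientation': array([-3.14150390e+00,  5.64322661e-05,  2.87077401e+00]), 'contact_force': array([-0.69803705,  0.30051554, -0.25324837]), 'torque': array([-0.05615107, -0.0557771 ,  0.02843941]), 'gripper_force': 0.0, 'finger_gap': 1.003468604097144}
```

View pics/scene0.png

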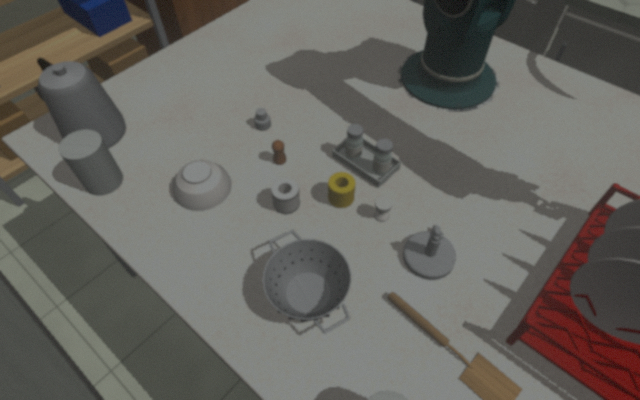

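View pics/top0.png

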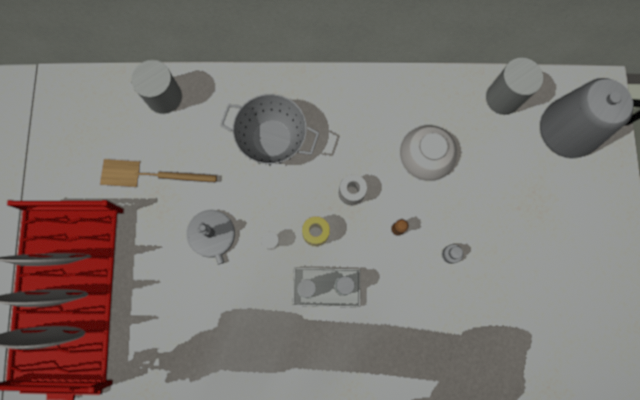

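The scene shows the white tube at (287,197) and the yellow look-alike at (341,190). The base is at (430,255), the cap at (262,120), the mill at (279,152) and the egg cup at (382,210). The top view agrees: white tube (352,190), yellow (316,231), base (210,235), cap (453,253).

Candidates for the cartridge are white (287,197) and yellow (341,190). The larger grey cylinder at scene (92,160) and the bowl are not candidates. I choose white and will check it in a crop.

```bash
python3 - <<'E'
from h import *
S=cv2.imread("pics/scene0.png");T=cv2.imread("pics/top0.png")
def crop(I,x,y,w=50):
    o=cv2.resize(I[y-w//2:y+w//2,x-w//2:x+w//2],(250,250),interpolation=cv2.INTER_CUBIC)
    return o
m=np.vstack([np.hstack([crop(S,287,195),crop(S,430,253,66),crop(S,263,120)]),np.hstack([crop(T,352,189),crop(T,211,236,66),crop(T,453,254)])])
cv2.imwrite("pics/m1.png",m)
# predicted pixels of guesses
for n in("scene","top"):
    c=capture(n)
    for nm,p,zs in(("cart",(.636,-.039),(0,.06)),("base",(.54,.29),(0,.02,.102)),("cap",(.492,-.267),(0,.028,.05))):
        print(n,nm,[proj(c,(*p,z)).round(1).tolist() for z in zs])
E
```

```text
scene cart [[286.7, 202.6], [284.8, 186.8]]
scene base [[428.1, 256.5], [429.9, 251.9], [437.9, 230.9]]
scene cap [[262.7, 125.1], [261.5, 117.3], [260.5, 111.0]]
top cart [[351.1, 193.6], [353.1, 188.1]]
top base [[210.6, 233.7], [208.9, 232.5], [201.4, 227.3]]
top cap [[449.6, 254.3], [452.9, 253.2], [455.5, 252.2]]
```

View pics/m1.png

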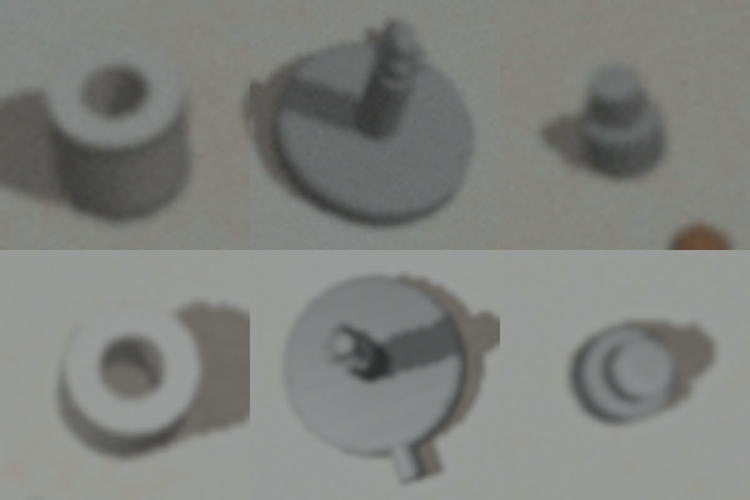

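The crop confirms a white, hollow tube, and shows the base with its bare spindle and the cap with its knob up. Next I triangulate the centres read off the crops.

```bash
python3 - <<'E'
from h import *
C={n:capture(n) for n in("scene","top")}
def pt(n,cx,cy,w,u,v): s=250/w; return at_(n,(cx-w//2+(u+.5)/s-.5,cy-w//2+(v+.5)/s-.5))
def at_(n,px): return n,px
for nm,n,a,z in[("cart top","scene",(287,195,50,116,97),.06),("cart top","top",(352,189,50,132,120),.06),
 ("cart bore","scene",(287,195,50,115,91),.06),("cart bore","top",(352,189,50,131,117),.06),
 ("foot","scene",(430,253,66,125,128),.02),("foot","top",(211,236,66,123,115),.02),
 ("stud","scene",(430,253,66,152,25),.102),("stud","top",(211,236,66,95,95),.102),
 ("cap knob","scene",(263,120,50,115,76),.05),("cap knob","top",(453,254,50,140,120),.05),("cap skirt","top",(453,254,50,125,124),.028)]:
    n,px=pt(n,*a); print(nm,n,np.round(px,1),at(C[n],px,z).round(4)[:2])
E
```

```text
cart top scene [284.8 189. ] [ 0.6404 -0.0347]
cart top top [353.  187.6] [ 0.6371 -0.0387]
cart bore scene [284.6 187.8] [ 0.6383 -0.0374]
cart bore top [352.8 187. ] [ 0.6385 -0.0383]
foot scene [429.6 253.4] [0.5436 0.2917]
foot top [210.1 233. ] [0.5389 0.2872]
stud scene [436.8 226.2] [0.532  0.2824]
stud top [202.7 227.7] [0.5392 0.2872]
cap knob scene [260.6 109.8] [ 0.4888 -0.2699]
cap knob top [455.6 252.6] [ 0.4912 -0.2672]
cap skirt top [452.6 253.4] [ 0.4915 -0.2664]
```

```bash
python3 -m inch '[[[-0.03,-0.024,0.01,0],[-0.06,-0.047,0.02,0],[-0.09,-0.071,0.03,0],[-0.12,-0.094,0.04,0],[-0.15,-0.118,0.05,0],[-0.625,-0.491,0.05,0],[-0.625,-0.491,0.05,0],[-0.625,-0.491,0.05,0],[-0.625,-0.491,0.05,0],[-0.625,-0.491,0.05,0],[-0.625,-0.491,0.05,0],[-0.625,-0.491,0.05,0],[-0.625,-0.491,0.05,0],[-0.625,-0.491,0.05,0],[-0.625,-0.491,0.05,0],[-0.625,-0.491,0.05,0],[-0.625,-0.491,0.05,0],[-0.625,-0.491,0.05,0],[-0.625,-0.491,0.05,0],[-0.625,-0.491,0.05,0]]]' 0
cat > pl.py <<'E'
import sys
from h import *
from scipy.spatial.transform import Rotation as Ro
def to(x,y,z):
    s=arm.sense();R=Ro.from_euler("xyz",s["orientation"]).as_matrix()
    print("tcp",s["eef_pos"].round(4),"rpy",s["orientation"].round(4),"shift",(R.T@(np.array([x,y,z])-s["eef_pos"])).round(4),"t",s["t"],"F",s["contact_force"].round(1))
if __name__=="__main__": to(*map(float,sys.argv[1:4]))
E
python3 pl.py .638 -.038 .090
```

```text
t: 3.37
eef_pos: [0.6397, -0.0431, 0.2539]
orientation: [-3.14, 0.001, 2.867]
contact_force: [0.3, -1.1, 1.0]
finger_gap: 1.0
gripper_force: 0.0
tcp [ 0.6397 -0.0431  0.2539] rpy [-3.1400e+00  1.3000e-03  2.8671e+00] shift [0.0033 0.0047 0.1639] t 3.3667 F [ 0.3 -1.1  1. ]
```

```bash
python3 -m inch '[[[0,0,0.01,0],[0,0,0.03,0],[0,0,0.05,0],[0,0,0.06,0],[0,0,0.06,0],[0,0,0.06,0]]]' 0; python3 pl.py .638 -.038 .090; python3 - <<'E'
from h import *
o=[]
for n in("scene","top"):
    c=capture(n); x,y=proj(c,(.638,-.038,.06)).astype(int); o.append(cv2.resize(c["frame"][y-40:y+40,x-40:x+40],(400,400),interpolation=2))
cv2.imwrite("pics/a1.png",np.hstack(o))
E
```

```text
t: 3.87
eef_pos: [0.638, -0.0379, 0.1941]
orientation: [-3.141, -0.0, 2.871]
contact_force: [0.0, -0.2, 0.4]
finger_gap: 1.002
gripper_force: 0.0
tcp [ 0.638  -0.0379  0.1941] rpy [-3.1414e+00 -3.0000e-04  2.8710e+00] shift [-0.000e+00 -1.000e-04  1.041e-01] t 3.8667 F [ 0.  -0.2  0.4]
```

View pics/a1.png

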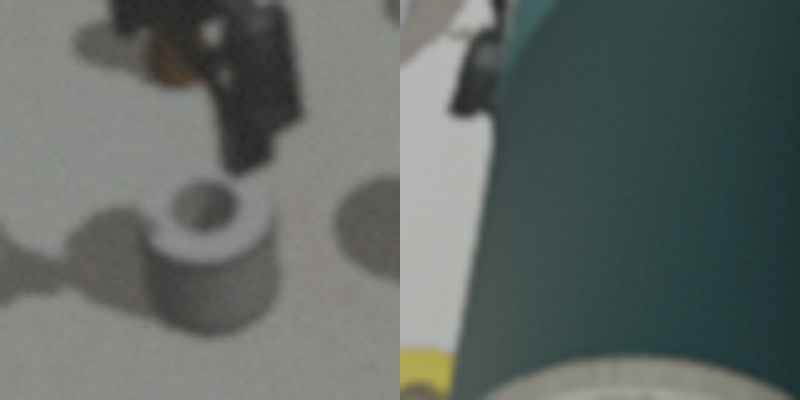

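The tube still stands in place, at about (210,250) in the left half, with the near finger above its rim. The arm hides the tube in the top view. I descend with 11 mm clearance per side.

```bash
python3 -m inch '[[[0,0,0.02,0],[0,0,0.04,0],[0,0,0.055,0],[0,0,0.07,0],[0,0,0.08,0],[0,0,0.09,0],[0,0,0.098,0],[0,0,0.104,0],[0,0,0.104,0],[0,0,0.104,0]]]' 0 && python3 -m inch '[[[0,0,0,0],[0,0,0,0],[0,0,0,0],[0,0,0,0],[0,0,0,0],[0,0,0,0],[0,0,0,0],[0,0,0,0]]]' 1; python3 pl.py .539 .287 .25
```

```text
t: 4.8
eef_pos: [0.6382, -0.0382, 0.0901]
orientation: [-3.142, 0.0, 2.871]
contact_force: [0.7, -0.9, -0.1]
finger_gap: 1.001
gripper_force: 0.0
t: 5.47
eef_pos: [0.6385, -0.0381, 0.091]
orientation: [3.141, 0.001, 2.871]
contact_force: [-2.9, 0.4, 8.8]
finger_gap: 0.712
gripper_force: 64.5
tcp [ 0.6385 -0.0381  0.091 ] rpy [3.1412e+00 1.1000e-03 2.8707e+00] shift [ 0.1827  0.2867 -0.1591] t 5.4667 F [-2.9  0.4  8.8]
```

```bash
python3 -m inch '[[[0,0,-0.01,0],[0,0,-0.03,0],[0,0,-0.06,0],[0,0,-0.09,0],[0,0,-0.12,0],[0.01,0.016,-0.14,0],[0.03,0.048,-0.15,0],[0.05,0.08,-0.15,0],[0.07,0.112,-0.15,0],[0.09,0.144,-0.15,0],[0.11,0.176,-0.15,0],[0.13,0.208,-0.15,0],[0.15,0.24,-0.15,0],[0.165,0.262,-0.15,0],[0.177,0.279,-0.15,0],[0.182,0.287,-0.15,0],[0.182,0.287,-0.15,0],[0.182,0.287,-0.15,0],[0.182,0.287,-0.15,0]]]'; python3 pl.py .539 .287 .25; python3 - <<'E'
from h import *
o=[]
for n in("scene","top"):
    c=capture(n); x,y=proj(c,(.539,.287,.12)).astype(int); o.append(cv2.resize(c["frame"][y-40:y+40,x-40:x+40],(400,400),interpolation=2)); print(n,x-40,y-40,[proj(c,(.539,.287,z)).round(1) for z in(.02,.102,.15,.21)])
cv2.imwrite("pics/a2.png",np.hstack(o))
E
```

```text
t: 7.05
eef_pos: [0.5401, 0.2855, 0.2402]
orientation: [-3.141, 0.001, 2.869]
contact_force: [-0.0, -0.4, -2.4]
finger_gap: 0.711
gripper_force: 65.7
tcp [0.5401 0.2855 0.2402] rpy [-3.1411e+00  6.0000e-04  2.8689e+00] shift [ 0.0015  0.0011 -0.0098] t 7.05 F [-0.  -0.4 -2.4]
scene 398 184 [array([429. , 250.7]), array([436.8, 229.8]), array([442. , 215.9]), array([449.3, 196.7])]
top 161 186 [array([210.2, 233. ]), array([202.8, 227.8]), array([198. , 224.4]), array([191.3, 219.8])]
```

View pics/a2.png

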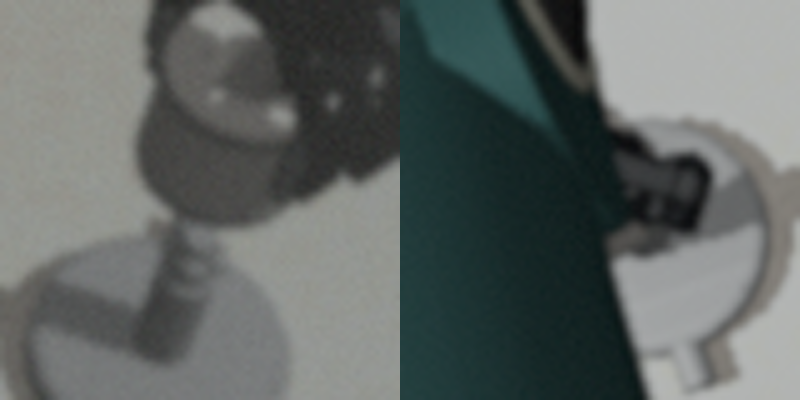

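```bash
python3 - <<'E'
from h import *
c=capture("scene"); a=np.linspace(0,2*np.pi,73)
def ext(x,y,z,r):
    P=np.array([proj(c,(x+r*np.cos(t),y+r*np.sin(t),z)) for t in a])
    P=(P-[398,184])*5+2
    return "L %.0f R %.0f T %.0f B %.0f"%(P[:,0].min(),P[:,0].max(),P[:,1].min(),P[:,1].max())
print("rim",ext(.540,.2865,.15,.031));print("rimtop",ext(.54,.2865,.21,.031));print("foot",ext(.539,.287,.02,.055))
for d in((.005,0),(0,.005)): print(d,ext(.54+d[0],.2865+d[1],.15,.031))
I=c["frame"][184:264,398:478]; g=cv2.GaussianBlur(cv2.cvtColor(I,6),(3,3),0)
print("foot row50",g[52,:].tolist());print("cyl row 29",g[30,15:70].tolist());print("col44",g[25:60,42].tolist())
E
```

```text
rim L 136 R 304 T 96 B 232
rimtop L 167 R 346 T -2 B 138
foot L 25 R 290 T 226 B 453
(0.005, 0) L 128 R 297 T 104 B 241
(0, 0.005) L 147 R 316 T 103 B 240
foot row50 [148, 148, 148, 147, 146, 145, 142, 137, 132, 125, 117, 111, 108, 109, 110, 112, 115, 118, 119, 119, 120, 121, 122, 121, 121, 122, 122, 121, 119, 118, 112, 100, 85, 74, 71, 74, 81, 89, 95, 98, 98, 99, 102, 109, 116, 124, 134, 142, 145, 146, 147, 149, 149, 148, 148, 148, 148, 147, 147, 148, 148, 148, 148, 148, 149, 148, 149, 149, 149, 149, 149, 150, 149, 149, 149, 149, 148, 148, 148, 149]
cyl row 29 [148, 148, 147, 147, 147, 147, 147, 148, 148, 146, 140, 125, 101, 80, 70, 67, 66, 67, 68, 68, 69, 70, 70, 70, 70, 71, 72, 72, 71, 70, 69, 69, 68, 68, 68, 68, 67, 67, 68, 67, 66, 63, 59, 58, 58, 56, 52, 49, 48, 47, 47, 47, 48, 49, 49]
col44 [78, 70, 65, 66, 69, 72, 73, 73, 73, 74, 74, 74, 73, 73, 73, 73, 73, 73, 74, 81, 97, 112, 118, 116, 110, 105, 103, 102, 100, 100, 105, 110, 113, 113, 113]
```

```bash
python3 -m inch '[[[0,0,0.015,0],[0,0,0.03,0],[0,0,0.04,0],[0,0,0.05,0],[0,0,0.05,0],[0,0,0.05,0]]]'; python3 -m inch '[[[0,0,0.003,0],[0,0,0.006,0],[0,0,0.009,0],[0,0,0.012,0],[0,0,0.015,0],[0,0,0.015,0]]]'; python3 pl.py .539 .287 .11
```

```text
t: 7.7
eef_pos: [0.5395, 0.2869, 0.1897]
orientation: [-3.141, -0.0, 2.87]
contact_force: [0.4, 1.0, -1.4]
finger_gap: 0.708
gripper_force: 65.7
t: 8.2
eef_pos: [0.5393, 0.2874, 0.1744]
orientation: [-3.142, -0.0, 2.871]
contact_force: [-0.0, 4.4, -3.6]
finger_gap: 0.711
gripper_force: 65.7
tcp [0.5393 0.2874 0.1744] rpy [-3.1416e+00 -2.0000e-04  2.8712e+00] shift [ 0.0002 -0.0005  0.0644] t 8.2 F [-0.   4.4 -3.6]
```

```bash
python3 -m inch '[[[0,0.001,0.002,0],[0,0.0015,0.005,0],[0,0.0015,0.009,0],[0,0.0015,0.013,0],[0,0.0015,0.018,0],[0,0.0015,0.018,0]]]'; python3 pl.py .539 .287 .11
```

```text
t: 8.7
eef_pos: [0.5395, 0.2883, 0.1557]
orientation: [-3.14, -0.001, 2.871]
contact_force: [-0.5, -0.6, -2.5]
finger_gap: 0.713
gripper_force: 65.8
tcp [0.5395 0.2883 0.1557] rpy [-3.1403e+00 -9.0000e-04  2.8707e+00] shift [ 0.0001 -0.0013  0.0457] t 8.7 F [-0.5 -0.6 -2.5]
```

Free running, with no side force now. Next I lower it to the foot.

```bash
python3 -m inch '[[[0,0,0.006,0],[0,0,0.012,0],[0,0,0.018,0],[0,0,0.024,0],[0,0,0.03,0],[0,0,0.036,0],[0,0,0.04,0],[0,0,0.042,0],[0,0,0.044,0],[0,0,0.045,0],[0,0,0.046,0],[0,0,0.046,0]]]'; python3 pl.py .539 .287 .11
```

```text
t: 9.7
eef_pos: [0.54, 0.2886, 0.1112]
orientation: [3.141, 0.0, 2.871]
contact_force: [0.9, 0.2, -2.9]
finger_gap: 0.709
gripper_force: 65.9
tcp [0.54   0.2886 0.1112] rpy [3.1414e+00 3.0000e-04 2.8708e+00] shift [ 0.0005 -0.0018  0.0012] t 9.7 F [ 0.9  0.2 -2.9]
```

```bash
python3 -m inch '[[[0,0,0.0005,0],[0,0,0.001,0],[0,0,0.001,0],[0,0,0.001,0]]]'; python3 -m inch '[[[0,0,0.0005,0],[0,0,0.001,0],[0,0,0.001,0],[0,0,0.001,0]]]'
```

```text
t: 10.03
eef_pos: [0.54, 0.2886, 0.111]
orientation: [3.141, 0.0, 2.871]
contact_force: [-6.3, -2.6, 14.4]
finger_gap: 0.708
gripper_force: 67.5
t: 10.37
eef_pos: [0.5401, 0.2886, 0.1109]
orientation: [3.141, 0.0, 2.871]
contact_force: [-13.6, -6.6, 33.7]
finger_gap: 0.71
gripper_force: 69.1
```

```bash
python3 -m inch '[[[0,0,-0.001,0],[0,0,-0.0018,0],[0,0,-0.0018,0]]]'; python3 -m inch '[[[0,0,0,0],[0,0,0,0],[0,0,0,0],[0,0,0,0],[0,0,0,0],[0,0,0,0]]]' 0; python3 -m inch '[[[0,0,-0.005,0],[0,0,-0.015,0],[0,0,-0.03,0],[0,0,-0.05,0],[0,0,-0.08,0],[0,0,-0.11,0],[0,0,-0.14,0],[0,0,-0.14,0]]]'; python3 pl.py .491 -.267 .20
```

```text
t: 10.62
eef_pos: [0.54, 0.2887, 0.111]
orientation: [3.141, 0.0, 2.871]
contact_force: [-3.5, -1.1, 7.5]
finger_gap: 0.713
gripper_force: 66.8
t: 11.12
eef_pos: [0.5398, 0.2886, 0.1106]
orientation: [-3.141, -0.0, 2.871]
contact_force: [-0.6, 0.4, 0.1]
finger_gap: 1.003
gripper_force: 0.0
t: 11.78
eef_pos: [0.5417, 0.2893, 0.2576]
orientation: [3.135, 0.006, 2.87]
contact_force: [0.2, 1.2, 0.8]
finger_gap: 0.997
gripper_force: 0.0
tcp [0.5417 0.2893 0.2576] rpy [3.1353 0.0057 2.8705] shift [-0.0998 -0.5499  0.0547] t 11.7833 F [0.2 1.2 0.8]
```

```bash
python3 -m inch '[[[-0.002,-0.01,0,0],[-0.006,-0.03,0,0],[-0.01,-0.06,0,0],[-0.018,-0.1,0,0],[-0.026,-0.14,0,0],[-0.033,-0.18,0,0],[-0.041,-0.22,0,0],[-0.048,-0.26,0,0],[-0.056,-0.3,0,0],[-0.063,-0.34,0,0],[-0.07,-0.38,0,0],[-0.078,-0.42,0,0],[-0.085,-0.46,0,0],[-0.093,-0.5,0,0],[-0.099,-0.53,0,0],[-0.1015,-0.5485,0.01,0],[-0.1015,-0.5485,0.03,0],[-0.1015,-0.5485,0.05,0],[-0.1015,-0.5485,0.05,0],[-0.1015,-0.5485,0.05,0]]]'; python3 pl.py .491 -.267 .110; python3 - <<'E'
from h import *
o=[]
for n,p in(("scene",(.54,.288,.08)),("top",(.54,.288,.08)),("scene",(.491,-.267,.05))):
    c=capture(n); x,y=proj(c,p).astype(int); o.append(cv2.resize(c["frame"][y-25:y+25,x-25:x+25],(266,266),interpolation=2)); print(n,x-25,y-25)
    print(np.round((proj(c,p)-[x-25,y-25])*5.32))
cv2.imwrite("pics/a3.png",np.hstack(o))
E
```

```text
t: 13.45
eef_pos: [0.49, -0.2672, 0.2002]
orientation: [-3.142, -0.002, 2.87]
contact_force: [0.4, 0.1, 0.7]
finger_gap: 1.002
gripper_force: 0.0
tcp [ 0.49   -0.2672  0.2002] rpy [-3.1416e+00 -2.4000e-03  2.8702e+00] shift [-0.0012  0.0004  0.0902] t 13.45 F [0.4 0.1 0.7]
scene 409 211
[137. 135.]
top 179 203
[135. 137.]
scene 235 85
[137. 137.]
```

View pics/a3.png

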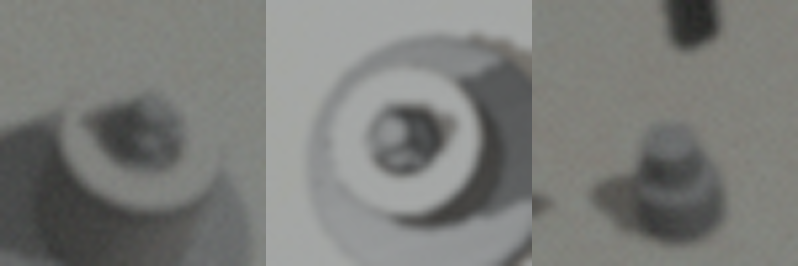

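The cartridge stands on the foot with the stud showing in its bore (top view, ring centre about (142,140) in the crop). The cap is untouched at (680,190), with a finger above it. Next I descend on the knob.

```bash
python3 -m inch '[[[0,0,0.02,0],[0,0,0.04,0],[0,0,0.06,0],[0,0,0.075,0],[0,0,0.085,0],[0,0,0.093,0],[0,0,0.098,0],[0,0,0.098,0],[0,0,0.098,0]]]' 0; python3 -m inch '[[[0,0,0,0],[0,0,0,0],[0,0,0,0],[0,0,0,0],[0,0,0,0],[0,0,0,0],[0,0,0,0],[0,0,0,0],[0,0,0,0],[0,0,0,0],[0,0,0,0],[0,0,0,0]]]' 1; python3 -m inch '[[[0,0,-0.005,0],[0,0,-0.015,0],[0,0,-0.03,0],[0,0,-0.06,0],[0,0,-0.09,0],[0,0,-0.12,0],[0,0,-0.14,0],[0,0,-0.14,0],[0,0,-0.14,0]]]'; python3 pl.py .539 .2875 .22;  python3 - <<'E'
from h import *
c=capture("scene"); x,y=proj(c,(.491,-.267,.19)).astype(int); print(x,y);cv2.imwrite("pics/a4.png",cv2.resize(c["frame"][y-25:y+25,x-25:x+25],(300,300),interpolation=2))
E
```

```text
t: 14.35
eef_pos: [0.4912, -0.2672, 0.1033]
orientation: [-3.141, 0.001, 2.871]
contact_force: [-0.3, 0.5, -0.8]
finger_gap: 1.0
gripper_force: 0.0
t: 15.35
eef_pos: [0.4911, -0.2672, 0.1031]
orientation: [3.142, 0.001, 2.871]
contact_force: [-1.8, 0.7, 6.0]
finger_gap: 0.301
gripper_force: 58.6
t: 16.1
eef_pos: [0.4912, -0.2671, 0.2443]
orientation: [3.142, 0.003, 2.871]
contact_force: [0.6, 0.9, -1.3]
finger_gap: 0.31
gripper_force: 59.1
tcp [ 0.4912 -0.2671  0.2443] rpy [3.1416e+00 2.5000e-03 2.8709e+00] shift [0.1023 0.5472 0.024 ] t 16.1 F [ 0.6  0.9 -1.3]
253 65
```

View pics/a4.png

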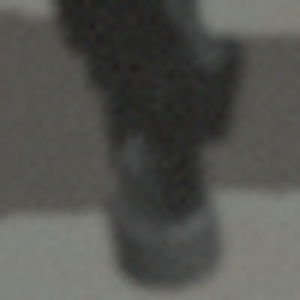

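The cap hangs upright from the fingers at about (165,235) in the crop. Next I carry it over the stud.

```bash
python3 -m inch '[[[0.002,0.01,0,0],[0.006,0.03,0,0],[0.011,0.06,0,0],[0.018,0.095,0,0],[0.024,0.13,0,0],[0.031,0.165,0,0],[0.037,0.2,0,0],[0.044,0.235,0,0],[0.05,0.27,0,0],[0.057,0.305,0,0],[0.064,0.34,0,0],[0.07,0.375,0,0],[0.077,0.41,0,0],[0.083,0.445,0,0],[0.09,0.48,0,0],[0.095,0.51,0,0],[0.1,0.535,0,0],[0.102,0.547,0,0],[0.102,0.547,0,0],[0.102,0.547,0,0]]]'; python3 -m inch '[[[0,0,0.01,0],[0,0,0.02,0],[0,0,0.03,0],[0,0,0.03,0],[0,0,0.03,0]]]';python3 pl.py .539 .2875 .203;  python3 - <<'E'
from h import *
c=capture("scene"); x,y=proj(c,(.539,.2875,.10)).astype(int); print(x,y);cv2.imwrite("pics/a5.png",cv2.resize(c["frame"][y-30:y+30,x-30:x+30],(480,480),interpolation=2))
a=np.linspace(0,2*np.pi,73)
for nm,z,r in(("cap",.110,.022),("cart",.08,.031),("stud",.102,.006)):
    P=(np.array([proj(c,(.539+r*np.cos(t),.2875+r*np.sin(t),z)) for t in a])-[x-30,y-30])*8
    print(nm,"L %.0f R %.0f T %.0f B %.0f"%(P[:,0].min(),P[:,0].max(),P[:,1].min(),P[:,1].max()))
E
```

```text
t: 17.82
eef_pos: [0.5383, 0.2873, 0.2417]
orientation: [-3.14, -0.001, 2.871]
contact_force: [0.3, -0.7, -0.9]
finger_gap: 0.301
gripper_force: 59.2
t: 18.23
eef_pos: [0.5388, 0.2866, 0.2118]
orientation: [-3.14, -0.001, 2.87]
contact_force: [0.3, -0.0, -0.3]
finger_gap: 0.297
gripper_force: 59.1
tcp [0.5388 0.2866 0.2118] rpy [-3.1402e+00 -1.0000e-03  2.8701e+00] shift [0.     0.0009 0.0088] t 18.2333 F [ 0.3 -0.  -0.3]
436 230
cap L 164 R 347 T 147 B 299
cart L 105 R 357 T 183 B 394
stud L 224 R 273 T 219 B 260
```

View pics/a5.png

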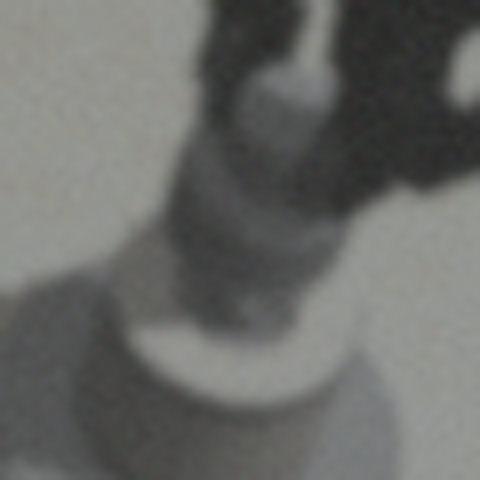

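The cap hangs over the stud; its outline (168–350) matches the prediction. The tube's free running suggests the axis is near (0.5395, 0.2883), so I shift slightly and lower.

```bash
python3 -m inch '[[[0,0.0007,0,0],[0,0.0014,0.003,0],[0,0.0014,0.006,0],[0,0.0014,0.009,0],[0,0.0014,0.011,0],[0,0.0014,0.011,0],[0,0.0014,0.011,0]]]'; python3 -m inch '[[[0,0,0.001,0],[0,0,0.002,0],[0,0,0.003,0],[0,0,0.003,0]]]';python3 pl.py .5395 .2883 .197
```

```text
t: 18.87
eef_pos: [0.5393, 0.2886, 0.2016]
orientation: [-3.141, -0.0, 2.871]
contact_force: [0.4, -0.2, -0.4]
finger_gap: 0.305
gripper_force: 59.1
t: 19.2
eef_pos: [0.5393, 0.2886, 0.1986]
orientation: [-3.141, -0.0, 2.871]
contact_force: [0.2, -0.0, 0.6]
finger_gap: 0.303
gripper_force: 59.2
tcp [0.5393 0.2886 0.1986] rpy [-3.1415 -0.      2.8708] shift [-0.0002 -0.0003  0.0016] t 19.2 F [ 0.2 -0.   0.6]
```

```bash
for i in 1 ; do python3 -m inch '[[[0,0,0.001,0],[0,0,0.002,0],[0,0,0.003,0],[0,0,0.003,0]]]' | tail -5; python3 -m inch '[[[0,0,0.001,0],[0,0,0.002,0],[0,0,0.003,0],[0,0,0.003,0]]]'| tail -5;  python3 -m inch '[[[0,0,0.001,0],[0,0,0.002,0],[0,0,0.003,0],[0,0,0.003,0]]]'| tail -5; done
```

```text
eef_pos: [0.5398, 0.2893, 0.1964]
orientation: [3.14, 0.001, 2.871]
contact_force: [0.9, 3.5, 6.2]
finger_gap: 0.301
gripper_force: 60.2
eef_pos: [0.5398, 0.2894, 0.1935]
orientation: [3.14, 0.001, 2.871]
contact_force: [0.2, 4.1, 6.1]
finger_gap: 0.301
gripper_force: 59.9
eef_pos: [0.5393, 0.2893, 0.1896]
orientation: [3.141, 0.0, 2.871]
contact_force: [2.0, 6.3, -3.8]
finger_gap: 0.301
gripper_force: 59.2
```

Clicked: the force dropped at an edge height of about 86 mm. I ease +y by 1 mm and go home.

```bash
python3 -m inch '[[[0,0.0005,0.001,0],[0,0.001,0.002,0],[0,0.001,0.003,0],[0,0.001,0.004,0],[0,0.001,0.004,0]]]'; python3 -m inch '[[[0,0,0.001,0],[0,0,0.002,0],[0,0,0.0025,0],[0,0,0.0025,0]]]'
```

```text
t: 20.62
eef_pos: [0.5393, 0.2895, 0.1851]
orientation: [-3.141, -0.001, 2.871]
contact_force: [-0.4, 2.7, -7.5]
finger_gap: 0.306
gripper_force: 59.3
t: 20.95
eef_pos: [0.5398, 0.2893, 0.1833]
orientation: [-3.141, 0.0, 2.87]
contact_force: [0.4, 0.4, -0.9]
finger_gap: 0.297
gripper_force: 60.0
```

```bash
python3 -m inch '[[[0,0,0.0005,0],[0,0,0.001,0],[0,0,0.001,0],[0,0,0.001,0],[0,0,0.001,0]]]'
```

```text
t: 21.37
eef_pos: [0.5401, 0.2895, 0.1832]
orientation: [3.141, 0.001, 2.871]
contact_force: [-1.8, -2.1, 10.7]
finger_gap: 0.306
gripper_force: 61.4
```

```bash
python3 -m inch '[[[0,0,0.0004,0],[0,0,0.0006,0],[0,0,0.0006,0],[0,0,0.0006,0],[0,0,0.0006,0],[0,0,0.0006,0]]]'; python3 - <<'E'
from h import *
o=[]
for n in("scene","top"):
    c=capture(n); x,y=proj(c,(.54,.289,.10)).astype(int); o.append(cv2.resize(c["frame"][y-30:y+30,x-30:x+30],(390,390),interpolation=2))
cv2.imwrite("pics/a6.png",np.hstack(o)); print(arm.sense()["contact_force"],arm.sense()["t"])
E
```

```text
t: 21.87
eef_pos: [0.5403, 0.2895, 0.1831]
orientation: [3.14, 0.001, 2.87]
contact_force: [-4.3, -2.4, 18.5]
finger_gap: 0.304
gripper_force: 62.1
[-3.92296259 -3.75174031 20.11811481] 21.9667
```

View pics/a6.png

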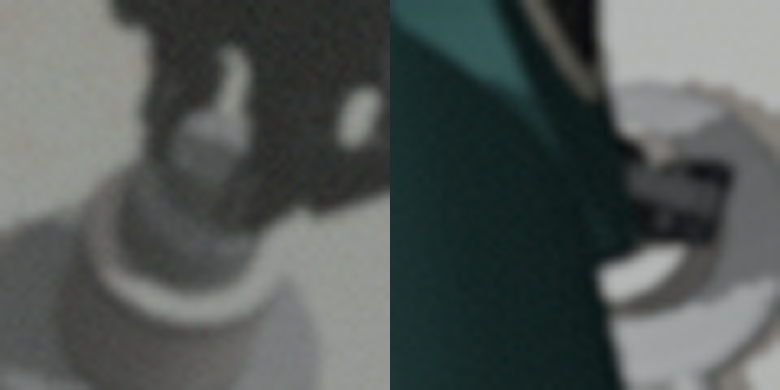

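The cap lies flat on the cartridge, with an even ring round (180,270), and the arm is pushing steadily with about 20 N. I'm handing it in.

```bash
python3 -c "
from workcell import ticket
print(ticket.sign_off())"
```

```text
the job is handed in; nothing more can be done
None
```

The cartridge stands on the base, the cap has clicked on and lies flat, and the gripper was still pressing it with about 20 N when I handed the job in at about 22 s; no verdict came back.

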